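# Shut the card drawer and hold a clip open round the recipe card

### The arm

A 6-joint arm with a two-finger parallel gripper is mounted at the origin on a cart in front of the work surface, level with it; the furniture and walls round the work are solid. World frame = base frame: x ahead of the robot, y to its left, z up, the work surface at z = 0. Lengths are in m, angles in rad, forces in N, time in s.
With the tool pointing down it reaches from about 0.225 to 0.875 m from the base axis. Payload 3.4 kg.
Tool frame: the origin (TCP) lies at the very end of the fingers, on their centre line; the grasp point (between the pads) lies 19 mm behind it (manip.pinch_z is the distance from the TCP to the grasp point, in m); z points along the fingers, y is the line along which they close (so a half turn about z gives the same grasp; the last joint's range is limited). The gripper opens to 85 mm and grips with 20 to 120 N. Pads are 22 mm wide; open, the fingers measure 114 mm over their backs; the gripper's body (76 mm by 85 mm) begins 54 mm behind the grasp point. The pads swing forward as they close: fully open they stand 13 mm farther back than shut.
Start: joints at [1.147, 0.276, 1.505, -0, 1.361, -0.121], TCP at [0.171, 0.549, 0.231] pointing down, gripper open.
Joint ranges: [-2.89, 2.89], [-0.75, 2.08], [0.22, 2.7], [-1.18, 4.32], [0.11, 2.71], [-2.7, 2.7]. Speed limits (rad/s): [2.57, 2.57, 3.14, 3.14, 3.14, 3.14].

### API

Orientations are given as a unit quaternion [w, x, y, z].
In Python, from rig import manip gives the robot as it stands. The module is installed in compiled form; this text tells all that it offers.
- The arm moves only by the shell command python3 -m jog 'ROWS' [FORCE]. ROWS is JSON, a list of rows, each an object of numbers: "dx", "dy", "dz": the shift along the tool's x, y, z each as a share of 25 cm, from -1 to 1; "ax", "ay", "az": the turn, a rotation vector about the tool's x, y, z each as a share of 90 degrees, from -1 to 1; "grip": the opening, from -1 (shut) to 1 (fully open), so that 0 is half open. A call has 1 to 5 rows; each row is the pose to reach, as a shift and turn from the pose commanded when the call began, along the tool's axes at that moment; what a row does not reach only later rows make up. A row lasts 1/12 s, in which the tool goes at most 41.7 mm and 7.16 degrees, less where a joint would pass 70% of its speed; a pose out of reach is approached as far as the arm can. A call with a number of a shift or a turn outside -1 to 1 is refused whole. A call with a gripper value outside its range is refused whole. The fingers move at their own pace and stop on an object; FORCE is the grip in N (left out, the last holds). Time passes only in rows, so rows that repeat a pose let the fingers close. It gives the time, the measured TCP pose, the force, the opening and the grip force at its end, in the units of the state.
- manip.get_state(): the state, without advancing time (a new reading comes with each control period).
- manip.get_image(name): name is "scene" or "side" or "wrist"; returns a dict with "img" (384x512x3 uint8, red, green, blue), "mtx" (3x3 intrinsics, pixels), "world_to_cam" (4x4, takes a point from world to camera coordinates); the wrist camera has in their place "T_tool_cam" (4x4, takes a point from camera to tool coordinates, whose origin is the TCP and whose axes are the flange's). Camera axes: x right, y down, z forward; pixel columns grow to the right and rows downward; lengths in m; the calibration is good to about 2 mm. A picture is of the moment at which its call begins: read the wrist's pose just before it. There is no depth.
- manip.sign_off(): hands the job in; it is judged then, once.
The state is a dict: "clock": time; "qpos": joint angles; "qd": joint speeds; "effort": joint torques, N m; "position": TCP position; "ee_rot": TCP orientation; "contact_force": force on the tool from outside, world axes, zero at the start; "moment": the same for the moment, N m; "width": finger opening in m; "gripper_force": force on a finger pad.
Only numpy, scipy, OpenCV 4.12 (cv2) and the standard library are available. Lean on these libraries where they do the work, as an engineer would, in place of code of your own. Each camera call takes 0.05 s, during which the arm holds its last target. There are 200 camera calls.

### The job

The drawer of the recipe-card file has been left open: first push it fully home until it seats. Then squeeze the two levers of the big spring clip so that its jaws gape wide, take it off its stand and bring it down over the middle of the tall recipe card's top edge, so that the card's edge stands well between the open jaws and nothing of the clip touches the card or the file (someone is about to slip in a second card). Finish like that, still squeezing and holding the clip open round the card, and leave the other things on the table alone.

Things in the scene. Friction and masses are not known exactly. Their poses are not given: they have to be found in the camera images.
- drawer (a joint): Drawer of the recipe-card file, m: 0 = fully home, larger = pulled out (at most 0.09). It slides along the x axis of point card_top. Sliding takes about 1 N; 12 mm from home a sprung detent resists with about 3 N more, from 5 mm on it draws the drawer in. It starts 0.035 to 0.085 open.
- drawer_front (a point): Point before the middle of the drawer's front, 30 mm above the table. The front board is light wood, 110 mm wide, from 2 to 50 mm above the table; its face lies 4 mm behind this point, and the 6 mm high steel lip along its top (44 to 50 mm up) stands out to this point. +x is the way to push it home, z up. Moves with the drawer.
- card_top (a point): Middle of the top edge of the tall upright recipe card, 150 mm above the table. The card is stiff, off-white, 3 mm thick and 84 mm wide, stands firmly in the drawer and moves with it, 84 mm behind point drawer_front. x is the card's normal (pointing home), y runs along its top edge, z up. Nothing else in the file is higher than 50 mm.
- card_file: The fixed open-topped wooden file, 140 x 110 x 50 mm (x, y, z) with the drawer in it; origin on the table, 5 mm in front (-x) of the frame's middle. The drawer opens to its -x. Fixed rice cookers up to 260 mm tall stand all along behind the file and the stand, their fronts at x = 0.50 m (middle one) to 0.57 m: carry things past in front of them or well above.
- clip_stand: Fixed light-wood block, 75 x 85 x 40 mm, origin at the centre of its underside; on top a steel tongue 40 mm long (x), 3 mm thick (y), rising 16 mm above the block, which the clip bites.
- clip: Spring clip (0.1 kg), steel with black lever ends: two like halves on a pin, 34 mm wide along x (the pin), 80 mm high; this is one half and carries the other. Origin between the jaw tips; z from jaws to levers. At the start it stands jaws down on the stand's block, tips 40 mm above the table, biting the tongue. A half turn about z makes no difference.
- clip_center (a point): Middle of the clip, on its pin, 42 mm above the jaw tips (82 mm above the table at first). x along the pin, y the line along which the levers are squeezed, z up. The levers rise from 6 to 40 mm above it, leaning outward, 46 to 48 mm over their backs at the top: squeeze there, 25 to 38 mm above this point. Below it the space between the jaws is free up to 7 mm under this point.
- clip_jaw (a joint): Opening angle of the clip, rad: 0 = biting the tongue, -0.07 = shut, 0.60 = fully open (a stop); a spring closes it. About 4 N on the levers starts it, 9 N holds it fully open: then the levers are parallel, about 25 mm over their backs, ends 43 mm above the pin, and the jaw tips gape 28 mm. Body clip's y and z axes then lean by half this angle.
- tip_a (a point): Inner lower edge of one jaw tip (the one toward the clip's -y), in the middle of its 34 mm width; the tip is 6 mm thick.
- tip_b (a point): The same on the other jaw tip (the clip's +y side).
- spice_teal: Bystander: small seasoning jar with a broad cap, 44 mm across, 76 mm high; origin at its underside.
- tin_low: Bystander: low food tin, 86 mm across, 40 mm high; origin at its underside.

How it is judged:
On the way, in this order (a step that is already met when the one before it is completed fails the run):
1. the drawer is pushed home and seated (within 3 mm) while the clip still sits on its stand (value of joint drawer below 0.003 m and distance of clip_center from where it was at the start of the episode below 0.02 m), for 0.2 s.
2. the clip is squeezed open and lifted off its stand (value of joint clip_jaw above 0.35 rad and distance of clip_center from where it was at the start of the episode above 0.03 m and contact force between the fingers and clip above 2 N and contact force between clip and clip_stand below 0.05 N), for 0.2 s.
At the end, for the whole second after the job is handed in: Drawer home (under 3 mm); fingers hold the clip open by over 0.40 rad; jaw tips on opposite sides of the card, each over 4 mm from its middle plane, over 8 mm below its top edge and within 30 mm of mid-width; clip still, touching no part of the file (value of joint drawer below 0.003 m and value of joint clip_jaw above 0.4 rad and ((x of tip_a in the frame of card_top above 0.004 m and x of tip_b in the frame of card_top below -0.004 m) or (x of tip_a in the frame of card_top below -0.004 m and x of tip_b in the frame of card_top above 0.004 m)) and z of each of tip_a, tip_b in the frame of card_top below -0.008 m and y of tip_a in the frame of card_top between -0.03 and 0.03 m and y of tip_b in the frame of card_top between -0.03 and 0.03 m and contact force between the fingers and clip above 2 N and contact force between clip and card_file below 0.2 N and linear speed of clip below 0.03 m/s); the arm keeps its last pose, push and grip.
It fails at once if another thing on the table is shifted by more than 40 mm or knocked over (distance of any of spice_teal, tin_low from where it was at the start of the episode above 0.04 m or angle between any of spice_teal, tin_low's own z axis and vertical above 0.5 rad).
It also fails if it takes over 64 s, if anything falls off the work surface, if the arm or the gripper's body presses on something with over 40 N, if the wrist force passes 120 N, or if a joint passes its speed limit or range.

## Working session

There is one attempt and no reset: what is moved stays moved. The work goes in short steps, Python scripts to look and compute and a shell command to move; the robot and the scene stay as the last step left them, time stands still between calls to the robot, and variables do not carry over. Pictures are saved under pics/ and viewed, at most 10 in all, crops included, and the job is handed in when it is done.

```bash
mkdir -p pics; python3 - <<'E'
from rig import manip
import cv2,numpy as np
for n in ["scene","side"]:
    d=manip.get_image(n); cv2.imwrite(f"pics/{n}0.png",cv2.resize(d["img"][:,:,::-1],(800,600),interpolation=cv2.INTER_CUBIC))
    T=np.array(d["world_to_cam"]);print(n,np.round(d["mtx"],1).tolist(),np.round(-T[:3,:3].T@T[:3,3],3),np.round(T[2,:3],2))
print(manip.get_state())
E
```

```text
scene [[466.3, 0.0, 252.2], [0.0, 466.3, 201.1], [0.0, 0.0, 1.0]] [ 0.791 -0.621  1.432] [-0.22  0.4  -0.89]
side [[477.3, 0.0, 254.4], [0.0, 477.3, 196.4], [0.0, 0.0, 1.0]] [-0.004  0.484  1.346] [ 0.32 -0.36 -0.88]
{'clock': 0.1, 'qpos': array([ 1.14696482e+00,  2.76489739e-01,  1.50599736e+00,  2.32813015e-05,
        1.36072171e+00, -1.20999379e-01]), 'qd': array([-0.00092919, -0.00206595, -0.00568737, -0.00019501, -0.00071121,
       -0.00054955]), 'effort': array([ 1.65555455e-03, -4.17701018e+01, -2.46403706e+01, -2.98904779e-04,
        5.71395125e-03,  6.34559669e-06]), 'position': array([0.17127866, 0.54839864, 0.23055384]), 'ee_rot': array([-2.28382785e-04,  1.50840503e-01,  9.88557783e-01, -7.75214532e-04]), 'contact_force': array([-0.47153142,  0.33575542,  0.91732155]), 'moment': array([-0.02198758, -0.00144758, -0.03822067]), 'gripper_force': 0.0, 'width': 0.08530823582569524}
```

View pics/scene0.png

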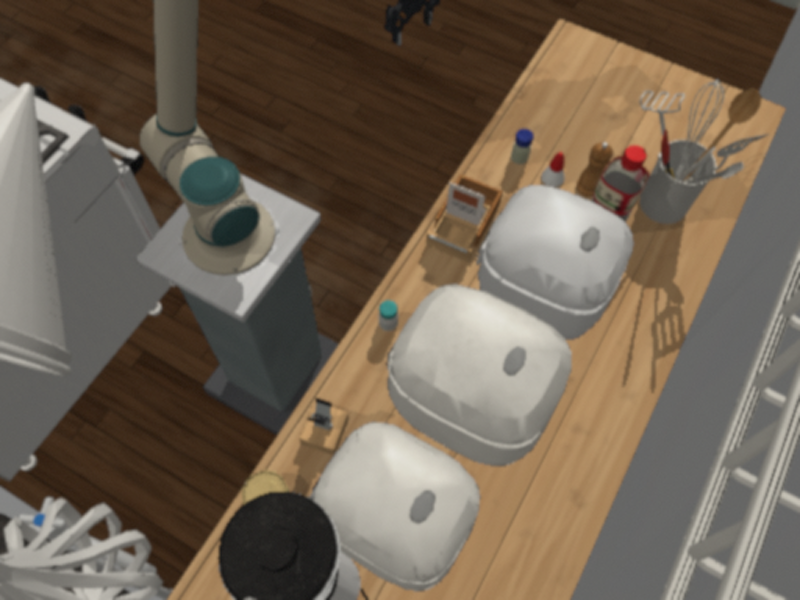

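View pics/side0.png

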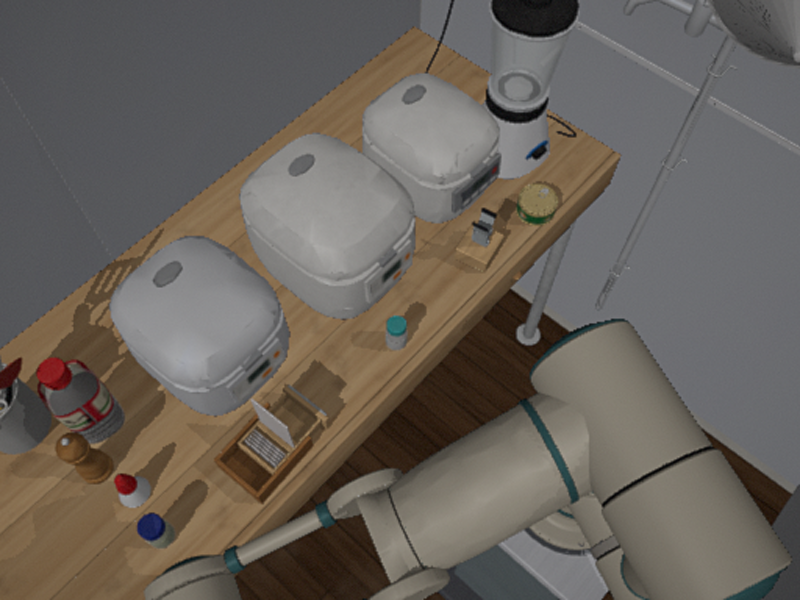

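Scene view: file at about (465,215) with the drawer out towards the clip, clip on its stand at (323,420), teal jar at (388,315), tin at (265,490). Side view: file (270,440), clip (485,230). I'll zoom in.

```bash
cat >h.py <<'E'
from rig import manip
import cv2,numpy as np
def cams():
    return {n:manip.get_image(n) for n in ["scene","side"]}
def P(d): return np.array(d["mtx"])@np.array(d["world_to_cam"])[:3]
def proj(d,X):
    v=P(d)@np.r_[X,1]; return v[:2]/v[2]
def onz(d,uv,z):
    M=P(d); H=np.c_[M[:,0],M[:,1],M[:,2]*z+M[:,3]]; v=np.linalg.solve(H,np.r_[uv,1]); return v[:2]/v[2]
def tri(d1,u1,d2,u2):
    v=cv2.triangulatePoints(P(d1),P(d2),np.float64(u1),np.float64(u2)).ravel(); return v[:3]/v[3]
E
python3 - <<'E'
from h import *
c=cams()
def crop(n,cx,cy):
    x,y=cx-40,cy-30
    return cv2.resize(c[n]["img"][y:y+60,x:x+80,::-1],(400,300),interpolation=cv2.INTER_CUBIC)
a=np.hstack([crop("scene",298,138),crop("side",176,275)]);b=np.hstack([crop("scene",207,269),crop("side",309,150)])
cv2.imwrite("pics/crop1.png",np.vstack([a,b]))
E
```

```text
(no output)
```

View pics/crop1.png

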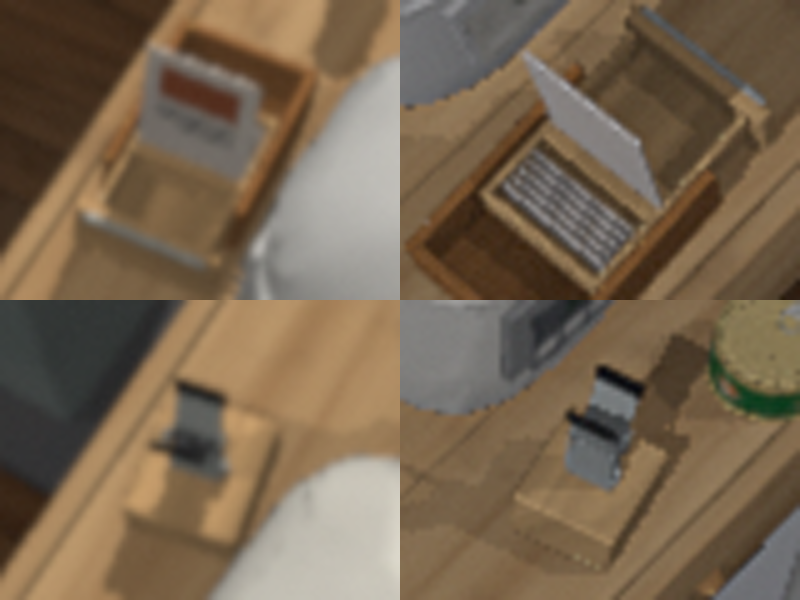

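```bash
python3 - <<'E'
from h import *
c=cams();S,D=c["scene"],c["side"]
for nm,a,b,z in [("card near",(288.4,117),(184,273.6),.15),("card far",(310.6,125.6),(161,256.4),.15),("lip near",(274.6,150.8),(208.6,265.4),.05),("lip far",(300,161.2),(184,246.6),.05)]:
    print(nm,np.round(onz(S,a,z),4),np.round(onz(D,b,z),4),np.round(tri(S,a,D,b),4))
for n,cam,z,pts in [("stand scene",S,.04,[(222.4,264.6),(214,287.6),(192.6,281)]),("stand side",D,.04,[(292,159.4),(310,169),(322,151)]),("lev sideR",D,.122,[(309,134),(317.6,138)]),("lev sideL",D,.122,[(302.6,142.8),(310,147.4)]),("lev scene",S,.122,[(203,256),(212,259),(197,267.5),(210,270.5)]),("teal scene top",S,.076,[(248.5,197)]),("teal side",D,.076,[(254,208)]),("tin side",D,.04,[(344.5,128.5)])]:
    print(n,[np.round(onz(cam,p,z),4).tolist() for p in pts])
E
```

```text
card near [0.4218 0.2878] [0.4135 0.2884] [0.4179 0.2892 0.1449]
card far [0.503  0.2941] [0.4938 0.296 ] [0.4992 0.2965 0.1435]
lip near [0.4201 0.2043] [0.4137 0.2078] [0.4171 0.2072 0.0434]
lip far [0.517  0.2114] [0.508  0.2144] [0.5134 0.2142 0.0422]
stand scene [[0.48, -0.2428], [0.4966, -0.3186], [0.4286, -0.334]]
stand side [[0.4712, -0.2365], [0.4046, -0.247], [0.4189, -0.3281]]
lev sideR [[0.4626, -0.3006], [0.4329, -0.3066]]
lev sideL [[0.4563, -0.2609], [0.4283, -0.2628]]
lev scene [[0.4345, -0.2713], [0.4626, -0.2658], [0.4386, -0.3102], [0.4765, -0.2988]]
teal scene top [[0.4398, -0.0119]]
teal side [[0.4318, -0.0071]]
tin side [[0.4189, -0.4515]]
```

```bash
cat >>h.py <<'E'
from scipy.spatial.transform import Rotation as Ro
def go(x,y,z,yang):
    "rows' units to reach TCP xyz, tool down, tool y axis at yang degrees"
    s=manip.get_state(); q=s["ee_rot"]; R=Ro.from_quat(np.r_[q[1:],q[0]])
    a=np.radians(yang); Y=np.array([np.cos(a),np.sin(a),0]); Z=np.array([0,0,-1.]); X=np.cross(Y,Z)
    G=Ro.from_matrix(np.c_[X,Y,Z])
    d=np.array([x,y,z])-s["position"]
    print("d",np.round(R.inv().apply(d)/.25,3),"a",np.round((R.inv()*G).as_rotvec()/(np.pi/2),3),"rows",np.round(np.linalg.norm(d)/.0417,1),np.round((R.inv()*G).magnitude()/np.radians(7.16),1), "t",round(s["clock"],2))
E
python3 -c "
from h import *
go(.45,.15,.2,4.5); go(.45,.15,.2,94.5)"
```

```text
d [-1.539 -1.19   0.125] a [-0.     0.     0.757] rows 11.7 9.5 t 0.3
d [-1.539 -1.19   0.125] a [-0.    -0.    -0.243] rows 11.7 3.1 t 0.3
```

```bash
python3 -m jog '[{"dx":-0.62,"dy":-0.48,"dz":0.05,"az":0.37,"grip":-1},{"dx":-0.62,"dy":-0.48,"dz":0.05,"az":0.37,"grip":-1},{"dx":-0.62,"dy":-0.48,"dz":0.05,"az":0.37,"grip":-1},{"dx":-0.62,"dy":-0.48,"dz":0.05,"az":0.37,"grip":-1},{"dx":-0.62,"dy":-0.48,"dz":0.05,"az":0.37,"grip":-1}]' 40; python3 -c "
from h import *
go(.45,.15,.2,4.5)"
```

```text
d [-1.539 -1.19   0.125] a [-0.     0.     0.757] rows 11.7 9.5 t 0.3schema error: expected keys dx, dy, dz, ax, ay, az, grip
```

All keys are required.

```bash
python3 -m jog '[{"dx":-0.62,"dy":-0.48,"dz":0.05,"ax":0,"ay":0,"az":0.37,"grip":-1},{"dx":-0.62,"dy":-0.48,"dz":0.05,"ax":0,"ay":0,"az":0.37,"grip":-1},{"dx":-0.62,"dy":-0.48,"dz":0.05,"ax":0,"ay":0,"az":0.37,"grip":-1},{"dx":-0.62,"dy":-0.48,"dz":0.05,"ax":0,"ay":0,"az":0.37,"grip":-1},{"dx":-0.62,"dy":-0.48,"dz":0.05,"ax":0,"ay":0,"az":0.37,"grip":-1}]' 40; python3 -c "
from h import *
go(.45,.15,.2,4.5)"
```

```text
clock: 0.72
position: [0.2846, 0.3853, 0.2186]
ee_rot: [0.001, 0.43, 0.903, -0.001]
contact_force: [1.0, 0.1, -0.7]
width: 0.0258
gripper_force: 0.0
d [-1.148 -0.078  0.076] a [-0.     0.001  0.383] rows 6.9 4.8 t 0.72
```

```bash
python3 -m jog '[{"dx":-0.8,"dy":-0.05,"dz":0.05,"ax":0,"ay":0,"az":0.383,"grip":-1},{"dx":-0.8,"dy":-0.05,"dz":0.05,"ax":0,"ay":0,"az":0.383,"grip":-1},{"dx":-0.8,"dy":-0.05,"dz":0.05,"ax":0,"ay":0,"az":0.383,"grip":-1},{"dx":-0.8,"dy":-0.05,"dz":0.05,"ax":0,"ay":0,"az":0.383,"grip":-1},{"dx":-0.8,"dy":-0.05,"dz":0.05,"ax":0,"ay":0,"az":0.383,"grip":-1}]'; python3 -c "
from h import *
go(.45,.15,.03,4.5)"
```

```text
clock: 1.13
position: [0.402, 0.2231, 0.2064]
ee_rot: [0.0, 0.679, 0.734, 0.0]
contact_force: [0.1, 1.1, 0.7]
width: 0.0002
gripper_force: 0.0
d [-0.306  0.168  0.706] a [0.001 0.    0.   ] rows 4.7 0.0 t 1.13
```

```bash
python3 -m jog '[{"dx":-0.306,"dy":0.168,"dz":0.1,"ax":0,"ay":0,"az":0,"grip":-1},{"dx":-0.306,"dy":0.168,"dz":0.1,"ax":0,"ay":0,"az":0,"grip":-1},{"dx":-0.306,"dy":0.168,"dz":0.3,"ax":0,"ay":0,"az":0,"grip":-1},{"dx":-0.306,"dy":0.168,"dz":0.5,"ax":0,"ay":0,"az":0,"grip":-1},{"dx":-0.306,"dy":0.168,"dz":0.7,"ax":0,"ay":0,"az":0,"grip":-1}]'; python3 -c "
from h import *
go(.45,.19,.025,4.5)"
```

```text
clock: 1.55
position: [0.4505, 0.1519, 0.058]
ee_rot: [0.001, 0.677, 0.736, 0.001]
contact_force: [0.2, -0.5, -0.7]
width: 0.0003
gripper_force: 0.0
d [0.152 0.01  0.132] a [ 0.002 -0.     0.003] rows 1.2 0.0 t 1.55
```

```bash
python3 -m jog '[{"dx":0.03,"dy":0,"dz":0.02,"ax":0,"ay":0,"az":0,"grip":-1},{"dx":0.06,"dy":0,"dz":0.02,"ax":0,"ay":0,"az":0,"grip":-1},{"dx":0.1,"dy":0,"dz":0.02,"ax":0,"ay":0,"az":0,"grip":-1},{"dx":0.13,"dy":0,"dz":0.02,"ax":0,"ay":0,"az":0,"grip":-1},{"dx":0.16,"dy":0,"dz":0.02,"ax":0,"ay":0,"az":0,"grip":-1}]'; python3 -m jog '[{"dx":0.03,"dy":0,"dz":0,"ax":0,"ay":0,"az":0,"grip":-1},{"dx":0.06,"dy":0,"dz":0,"ax":0,"ay":0,"az":0,"grip":-1},{"dx":0.09,"dy":0,"dz":0,"ax":0,"ay":0,"az":0,"grip":-1},{"dx":0.12,"dy":0,"dz":0,"ax":0,"ay":0,"az":0,"grip":-1},{"dx":0.14,"dy":0,"dz":0,"ax":0,"ay":0,"az":0,"grip":-1}]'
```

```text
clock: 1.97
position: [0.4474, 0.195, 0.0562]
ee_rot: [0.001, 0.676, 0.737, 0.002]
contact_force: [-0.1, 1.0, 0.5]
width: 0.0002
gripper_force: 0.0
clock: 2.38
position: [0.4426, 0.2288, 0.054]
ee_rot: [0.0, 0.676, 0.737, 0.0]
contact_force: [0.2, -0.7, 0.2]
width: -0.0002
gripper_force: 0.0
```

The descent had stopped short and the fingers passed just over the lip. I'll back off, go lower and retry.

```bash
python3 -m jog '[{"dx":-0.14,"dy":0,"dz":-0.03,"ax":0,"ay":0,"az":0,"grip":-1},{"dx":-0.28,"dy":0.03,"dz":-0.03,"ax":0,"ay":0,"az":0,"grip":-1},{"dx":-0.28,"dy":0.03,"dz":-0.03,"ax":0,"ay":0,"az":0,"grip":-1},{"dx":-0.28,"dy":0.03,"dz":0.12,"ax":0,"ay":0,"az":0,"grip":-1},{"dx":-0.28,"dy":0.03,"dz":0.12,"ax":0,"ay":0,"az":0,"grip":-1}]'; python3 -c "
from h import *
go(.45,.16,.025,4.5);print(manip.get_state()['position'])"
```

```text
clock: 2.8
position: [0.4532, 0.1576, 0.0203]
ee_rot: [-0.002, 0.677, 0.736, -0.003]
contact_force: [-1.8, -1.0, -0.6]
width: -0.0002
gripper_force: 0.0
d [ 0.011 -0.012 -0.019] a [-0.005  0.     0.003] rows 0.1 0.1 t 2.8
[0.45316604 0.15759103 0.02029844]
```

```bash
python3 -m jog '[{"dx":0.04,"dy":0,"dz":-0.02,"ax":0,"ay":0,"az":0,"grip":-1},{"dx":0.08,"dy":0,"dz":-0.02,"ax":0,"ay":0,"az":0,"grip":-1},{"dx":0.12,"dy":0,"dz":-0.02,"ax":0,"ay":0,"az":0,"grip":-1},{"dx":0.16,"dy":0,"dz":-0.02,"ax":0,"ay":0,"az":0,"grip":-1},{"dx":0.2,"dy":0,"dz":-0.02,"ax":0,"ay":0,"az":0,"grip":-1}]'; python3 -m jog '[{"dx":0.02,"dy":0,"dz":0,"ax":0,"ay":0,"az":0,"grip":-1},{"dx":0.04,"dy":0,"dz":0,"ax":0,"ay":0,"az":0,"grip":-1},{"dx":0.06,"dy":0,"dz":0,"ax":0,"ay":0,"az":0,"grip":-1},{"dx":0.08,"dy":0,"dz":0,"ax":0,"ay":0,"az":0,"grip":-1},{"dx":0.1,"dy":0,"dz":0,"ax":0,"ay":0,"az":0,"grip":-1}]'
```

```text
clock: 3.22
position: [0.4526, 0.2103, 0.0299]
ee_rot: [0.001, 0.676, 0.737, 0.001]
contact_force: [-0.5, -1.3, 1.0]
width: 0.0
gripper_force: 0.6
clock: 3.63
position: [0.4501, 0.2328, 0.029]
ee_rot: [0.001, 0.676, 0.737, -0.0]
contact_force: [4.2, -16.5, 3.6]
width: 0.0002
gripper_force: 10.5
```

```bash
for i in 1 2; do python3 -m jog '[{"dx":0.01,"dy":0,"dz":0,"ax":0,"ay":0,"az":0,"grip":-1},{"dx":0.02,"dy":0,"dz":0,"ax":0,"ay":0,"az":0,"grip":-1},{"dx":0.02,"dy":0,"dz":0,"ax":0,"ay":0,"az":0,"grip":-1}]';done; python3 - <<'E'
from h import *
c=cams()
def crop(n,cx,cy):
    x,y=cx-40,cy-30
    return cv2.resize(c[n]["img"][y:y+60,x:x+80,::-1],(400,300),interpolation=cv2.INTER_CUBIC)
cv2.imwrite("pics/crop2.png",np.hstack([crop("scene",298,138),crop("side",176,275)]))
E
```

```text
clock: 3.88
position: [0.4501, 0.2327, 0.0291]
ee_rot: [0.004, 0.674, 0.739, -0.004]
contact_force: [4.4, -21.7, 6.7]
width: -0.0001
gripper_force: 11.2
clock: 4.13
position: [0.45, 0.2329, 0.0292]
ee_rot: [0.007, 0.673, 0.74, -0.007]
contact_force: [8.6, -38.3, 9.7]
width: 0.0001
gripper_force: 19.3
```

View pics/crop2.png

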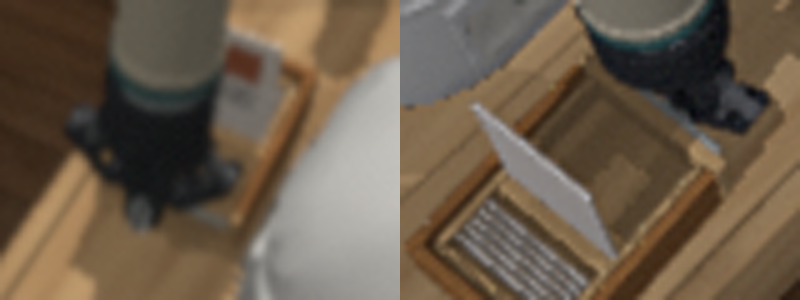

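The drawer front is now flush with the file, and the tool is against a hard stop at y = 0.233. Drawer is home; I'll back off and go to the clip.

```bash
python3 -m jog '[{"dx":-0.1,"dy":0,"dz":0,"ax":0,"ay":0,"az":0,"grip":-1},{"dx":-0.25,"dy":0,"dz":0,"ax":0,"ay":0,"az":0,"grip":-1},{"dx":-0.25,"dy":0,"dz":-0.2,"ax":0,"ay":0,"az":0,"grip":-1},{"dx":-0.25,"dy":-0.1,"dz":-0.4,"ax":0,"ay":0,"az":0,"grip":-1},{"dx":-0.25,"dy":-0.1,"dz":-0.56,"ax":0,"ay":0,"az":0,"grip":-1}]';  python3 - <<'E'
from h import *
c=cams();S,D=c["scene"],c["side"]
cv2.imwrite("pics/side3.png",cv2.resize(D["img"][240:315,130:230,::-1],(800,600),interpolation=cv2.INTER_CUBIC))
print(onz(D,(151,266.4),.15),onz(D,(174,283.6),.15))
go(.41,-.2,.25,-79)
E
```

```text
clock: 4.65
position: [0.429, 0.1783, 0.1501]
ee_rot: [-0.002, 0.677, 0.736, -0.002]
contact_force: [0.4, 0.4, -0.7]
width: 0.0
gripper_force: 0.0
[0.49259814 0.33282069] [0.41314651 0.32472354]
d [-1.506 -0.223 -0.383] a [ 0.005 -0.007  0.931] rows 9.4 11.7 t 4.75
```

```bash
python3 -m jog '[{"dx":-0.6,"dy":-0.1,"dz":-0.3,"ax":0,"ay":0,"az":0.4,"grip":-1},{"dx":-0.6,"dy":-0.1,"dz":-0.3,"ax":0,"ay":0,"az":0.4,"grip":-1},{"dx":-0.6,"dy":-0.1,"dz":-0.3,"ax":0,"ay":0,"az":0.4,"grip":-1},{"dx":-0.6,"dy":-0.1,"dz":-0.3,"ax":0,"ay":0,"az":0.4,"grip":-1},{"dx":-0.6,"dy":-0.1,"dz":-0.3,"ax":0,"ay":0,"az":0.4,"grip":-1}]';  python3 - <<'E'
from h import *
go(.42,-.285,.25,-79)
E
```

```text
clock: 5.17
position: [0.4211, 0.0226, 0.2277]
ee_rot: [0.003, 0.873, 0.488, 0.001]
contact_force: [0.6, 1.0, 0.2]
width: -0.0001
gripper_force: 0.0
d [-1.051  0.641 -0.085] a [ 0.004 -0.001  0.527] rows 7.4 6.6 t 5.17
```

```bash
python3 -m jog '[{"dx":-0.7,"dy":0.43,"dz":-0.09,"ax":0,"ay":0,"az":0.4,"grip":1},{"dx":-0.7,"dy":0.43,"dz":-0.09,"ax":0,"ay":0,"az":0.4,"grip":1},{"dx":-0.7,"dy":0.43,"dz":-0.09,"ax":0,"ay":0,"az":0.4,"grip":1},{"dx":-0.7,"dy":0.43,"dz":-0.09,"ax":0,"ay":0,"az":0.4,"grip":1},{"dx":-0.7,"dy":0.43,"dz":-0.09,"ax":0,"ay":0,"az":0.4,"grip":1}]';  python3 - <<'E'
from h import *
go(.42,-.285,.25,-79)
E
```

```text
clock: 5.58
position: [0.4216, -0.1792, 0.2472]
ee_rot: [-0.001, 0.98, 0.198, 0.0]
contact_force: [0.9, 0.5, 0.3]
width: 0.0603
gripper_force: 0.0
d [-0.171  0.387 -0.012] a [-0.001 -0.     0.132] rows 2.5 1.7 t 5.58
```

```bash
python3 -m jog '[{"dx":-0.17,"dy":0.387,"dz":0,"ax":0,"ay":0,"az":0.132,"grip":1},{"dx":-0.17,"dy":0.387,"dz":0,"ax":0,"ay":0,"az":0.132,"grip":1},{"dx":-0.17,"dy":0.387,"dz":0,"ax":0,"ay":0,"az":0.132,"grip":1},{"dx":-0.17,"dy":0.387,"dz":0,"ax":0,"ay":0,"az":0.132,"grip":1},{"dx":-0.17,"dy":0.387,"dz":0,"ax":0,"ay":0,"az":0.132,"grip":1}]';  python3 - <<'E'
from h import *
s=manip.get_state();d=manip.get_image("wrist")
print(s["position"],s["ee_rot"]);print(np.round(d["mtx"],1).tolist(),np.round(d["T_tool_cam"],4).tolist())
cv2.imwrite("pics/w1.png",cv2.resize(d["img"][:,:,::-1],(800,600)))
E
```

```text
clock: 6.0
position: [0.421, -0.2838, 0.2463]
ee_rot: [-0.001, 0.995, 0.098, -0.0]
contact_force: [-1.2, 0.1, 0.4]
width: 0.0857
gripper_force: 0.0
[ 0.42095263 -0.28384703  0.2462912 ] [-1.35955188e-03  9.95191019e-01  9.79425414e-02 -4.96768969e-04]
[[327.3, 0.0, 253.6], [0.0, 327.3, 188.1], [0.0, 0.0, 1.0]] [[0.0, -0.9547, -0.2976, 0.0744], [1.0, 0.0001, -0.0002, -0.0004], [0.0002, -0.2976, 0.9547, -0.1422], [0.0, 0.0, 0.0, 1.0]]
```

View pics/w1.png

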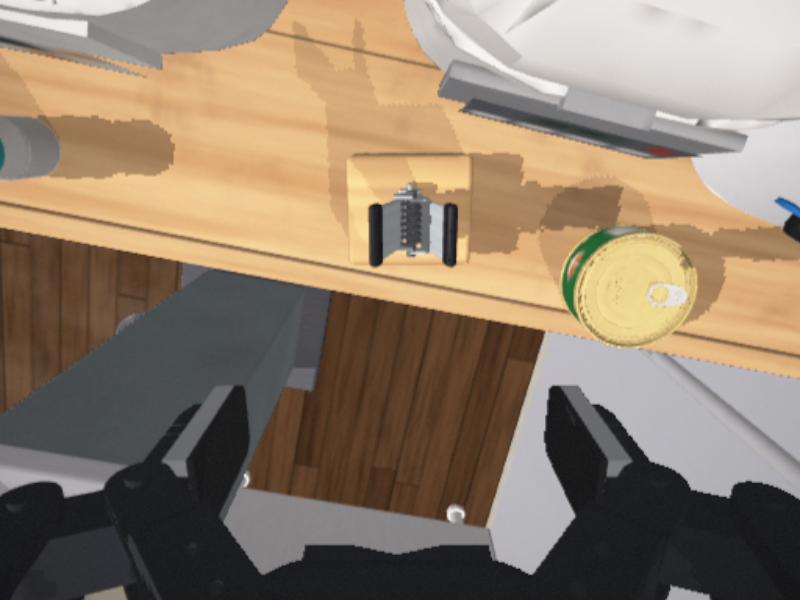

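The wrist view shows the clip well aligned with the tool: left lever top at (376,205–267), right at (450,205–265), stand top (348–470,155–265), tin at (630,290).

```bash
cat >>h.py <<'E'
def wz(d,pos,q,uv,z):
    R=Ro.from_quat(np.r_[q[1:],q[0]]).as_matrix(); T=np.array(d["T_tool_cam"])
    r=R@T[:3,:3]@np.linalg.solve(np.array(d["mtx"]),np.r_[uv,1]); o=pos+R@T[:3,3]
    return o+r*(z-o[2])/r[2]
E
python3 - <<'E'
from h import *
s=manip.get_state();d=manip.get_image("wrist");f=.64
L=lambda u,v,z:wz(d,s["position"],s["ee_rot"],(u*f,v*f),z)
a=[L(376,205,.122),L(376,267,.122),L(450,205,.122),L(450,265,.122)]
b=[L(348,155,.04),L(470,155,.04),L(470,266,.04),L(350,266,.04)]
print(np.round(a,4),np.mean(a,0));print(np.round(b,4),np.mean(b,0))
for p,q in [(a[0],a[1]),(a[2],a[3]),(a[0],a[2]),(b[0],b[1]),(b[3],b[2]),(b[0],b[3]),(b[1],b[2])]: print(np.degrees(np.arctan2(*(q-p)[1::-1])),np.linalg.norm(q-p))
E
```

```text
[[ 0.4574 -0.2638  0.122 ]
 [ 0.4248 -0.2699  0.122 ]
 [ 0.4649 -0.3014  0.122 ]
 [ 0.4338 -0.3087  0.122 ]] [ 0.44523724 -0.28595775  0.122     ]
[[ 0.4747 -0.2384  0.04  ]
 [ 0.4905 -0.3171  0.04  ]
 [ 0.4173 -0.3351  0.04  ]
 [ 0.4007 -0.2525  0.04  ]] [ 0.44578367 -0.28576179  0.04      ]
-169.34650849220847 0.03312098401893318
-166.8752390565208 0.03201167363796596
-78.64473037446965 0.038337750856992855
-78.66194649140424 0.08031681806958157
-78.62232630924608 0.08426552447495968
-169.21307600154654 0.07531164695663693
-166.20846397601395 0.07531893743311902
```

```bash
python3 -c "
from h import *
go(.4455,-.2858,.094,-78.6)"
```

```text
d [0.093 0.035 0.611] a [-0.002  0.    -0.   ] rows 3.7 0.0 t 6.1
```

```bash
python3 -m jog '[{"dx":0.093,"dy":0.035,"dz":0,"ax":0,"ay":0,"az":0,"grip":1},{"dx":0.093,"dy":0.035,"dz":0.15,"ax":0,"ay":0,"az":0,"grip":1},{"dx":0.093,"dy":0.035,"dz":0.3,"ax":0,"ay":0,"az":0,"grip":1},{"dx":0.093,"dy":0.035,"dz":0.4,"ax":0,"ay":0,"az":0,"grip":1},{"dx":0.093,"dy":0.035,"dz":0.4,"ax":0,"ay":0,"az":0,"grip":1}]'; python3 - <<'E'
from h import *
go(.4455,-.2858,.094,-78.6)
d=manip.get_image("wrist")
cv2.imwrite("pics/w2.png",cv2.resize(d["img"][:,:,::-1],(800,600)))
E
```

```text
clock: 6.52
position: [0.4427, -0.2826, 0.1424]
ee_rot: [-0.005, 0.995, 0.1, -0.004]
contact_force: [-2.6, 0.7, -0.2]
width: 0.0856
gripper_force: 0.0
d [0.01  0.017 0.194] a [-0.006  0.004  0.001] rows 1.2 0.1 t 6.52
```

View pics/w2.png

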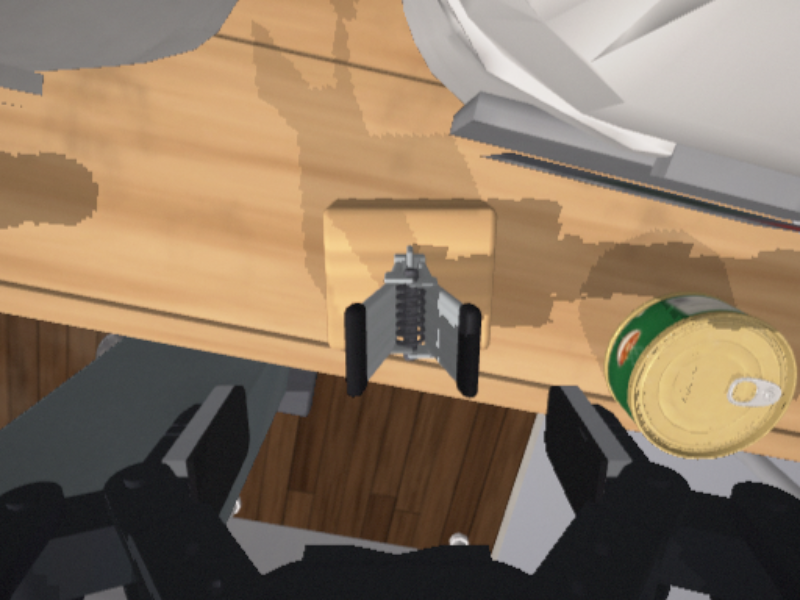

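The clip sits centred about 14 px right of the finger centre line, which matches the remaining 4 mm correction. Descending and squeezing.

```bash
python3 -m jog '[{"dx":0.01,"dy":0.015,"dz":0.06,"ax":0,"ay":0,"az":0,"grip":1},{"dx":0.01,"dy":0.015,"dz":0.12,"ax":0,"ay":0,"az":0,"grip":1},{"dx":0.01,"dy":0.015,"dz":0.17,"ax":0,"ay":0,"az":0,"grip":1},{"dx":0.01,"dy":0.015,"dz":0.17,"ax":0,"ay":0,"az":0,"grip":1},{"dx":0.01,"dy":0.015,"dz":0.17,"ax":0,"ay":0,"az":0,"grip":1}]' 25; python3 -c "
from h import *
go(.4455,-.2858,.094,-78.6)"
```

```text
clock: 6.98
position: [0.4499, -0.2906, 0.1066]
ee_rot: [0.001, 0.995, 0.1, 0.001]
contact_force: [0.7, -0.1, 0.9]
width: 0.0855
gripper_force: 0.0
d [-0.013 -0.022  0.05 ] a [ 0.001 -0.001  0.   ] rows 0.3 0.0 t 6.98
```

```bash
python3 -m jog '[{"dx":-0.014,"dy":-0.02,"dz":0.05,"ax":0,"ay":0,"az":0,"grip":1},{"dx":-0.014,"dy":-0.02,"dz":0.05,"ax":0,"ay":0,"az":0,"grip":1},{"dx":-0.014,"dy":-0.02,"dz":0.05,"ax":0,"ay":0,"az":0,"grip":1},{"dx":-0.014,"dy":-0.02,"dz":0.05,"ax":0,"ay":0,"az":0,"grip":1},{"dx":-0.014,"dy":-0.02,"dz":0.05,"ax":0,"ay":0,"az":0,"grip":1}]' 25; python3 -c "
from h import *
go(.4455,-.2858,.094,-78.6)"
```

```text
clock: 7.4
position: [0.4454, -0.2871, 0.0937]
ee_rot: [0.001, 0.995, 0.099, 0.001]
contact_force: [-0.5, -0.7, 0.6]
width: 0.0853
gripper_force: 0.0
d [ 0.001 -0.005 -0.001] a [ 0.001 -0.001 -0.   ] rows 0.0 0.0 t 7.4
```

Good. Squeeze.

```bash
for i in 1 2; do python3 -m jog '[{"dx":0,"dy":-0.004,"dz":0,"ax":0,"ay":0,"az":0,"grip":-1},{"dx":0,"dy":-0.004,"dz":0,"ax":0,"ay":0,"az":0,"grip":-1},{"dx":0,"dy":-0.004,"dz":0,"ax":0,"ay":0,"az":0,"grip":-1},{"dx":0,"dy":-0.004,"dz":0,"ax":0,"ay":0,"az":0,"grip":-1},{"dx":0,"dy":-0.004,"dz":0,"ax":0,"ay":0,"az":0,"grip":-1}]' 25;done; python3 - <<'E'
from h import *
d=manip.get_image("wrist")
cv2.imwrite("pics/w3.png",cv2.resize(d["img"][:,:,::-1],(800,600)))
E
```

```text
clock: 7.82
position: [0.4457, -0.287, 0.0945]
ee_rot: [0.002, 0.995, 0.099, 0.001]
contact_force: [-2.1, -5.0, 20.7]
width: 0.0253
gripper_force: 21.7
clock: 8.23
position: [0.4462, -0.2867, 0.095]
ee_rot: [0.003, 0.995, 0.099, 0.002]
contact_force: [-0.1, -1.1, 10.4]
width: 0.0215
gripper_force: 29.5
```

View pics/w3.png

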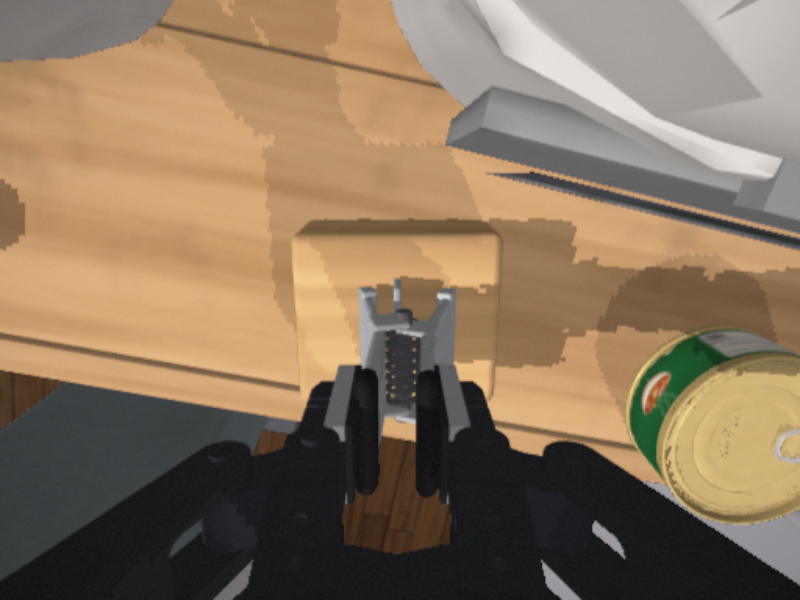

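The jaws gape symmetrically either side of the tongue (tips near (368,290) and (445,290)), with the pads square on the levers. Lifting.

```bash
python3 -m jog '[{"dx":0,"dy":0,"dz":-0.05,"ax":0,"ay":0,"az":0,"grip":-1},{"dx":0,"dy":0,"dz":-0.12,"ax":0,"ay":0,"az":0,"grip":-1},{"dx":0,"dy":0,"dz":-0.24,"ax":0,"ay":0,"az":0,"grip":-1},{"dx":-0.05,"dy":0,"dz":-0.38,"ax":0,"ay":0,"az":0,"grip":-1},{"dx":-0.1,"dy":0,"dz":-0.5,"ax":0,"ay":0,"az":0,"grip":-1}]'; python3 -c "
from h import *
go(.41,0,.25,-81); go(.4,.2,.25,-84.5)"
```

```text
clock: 8.7
position: [0.4196, -0.2893, 0.2187]
ee_rot: [-0.0, 0.995, 0.1, -0.0]
contact_force: [-0.2, -1.7, -0.1]
width: 0.0214
gripper_force: 28.8
d [ 0.192 -1.142 -0.125] a [-0.     0.     0.027] rows 7.0 0.3 t 8.7
d [ 0.311 -1.934 -0.124] a [-0.     0.     0.066] rows 11.8 0.8 t 8.7
```

```bash
python3 -m jog '[{"dx":0.03,"dy":-0.1,"dz":-0.1,"ax":0,"ay":0,"az":0,"grip":-1},{"dx":0.05,"dy":-0.25,"dz":-0.15,"ax":0,"ay":0,"az":0.02,"grip":-1},{"dx":0.07,"dy":-0.4,"dz":-0.15,"ax":0,"ay":0,"az":0.03,"grip":-1},{"dx":0.09,"dy":-0.55,"dz":-0.15,"ax":0,"ay":0,"az":0.03,"grip":-1},{"dx":0.12,"dy":-0.7,"dz":-0.15,"ax":0,"ay":0,"az":0.03,"grip":-1}]'; python3 -m jog '[{"dx":0.02,"dy":-0.15,"dz":0,"ax":0,"ay":0,"az":0,"grip":-1},{"dx":0.04,"dy":-0.3,"dz":0,"ax":0,"ay":0,"az":0.02,"grip":-1},{"dx":0.07,"dy":-0.45,"dz":0,"ax":0,"ay":0,"az":0.03,"grip":-1},{"dx":0.09,"dy":-0.6,"dz":0,"ax":0,"ay":0,"az":0.03,"grip":-1},{"dx":0.12,"dy":-0.7,"dz":0,"ax":0,"ay":0,"az":0.03,"grip":-1}]';python3 -c "
from h import *
go(.40,.17,.25,-84.5)"
```

```text
clock: 9.12
position: [0.4135, -0.1104, 0.2551]
ee_rot: [-0.0, 0.997, 0.075, 0.0]
contact_force: [0.8, -0.2, -0.8]
width: 0.0214
gripper_force: 28.8
clock: 9.53
position: [0.4161, 0.0686, 0.2549]
ee_rot: [-0.001, 0.999, 0.053, -0.001]
contact_force: [-0.2, -0.7, -0.9]
width: 0.0216
gripper_force: 28.8
d [-0.021 -0.41   0.02 ] a [-0.001  0.001  0.006] rows 2.5 0.1 t 9.53
```

```bash
python3 -m jog '[{"dx":-0.02,"dy":-0.15,"dz":0,"ax":0,"ay":0,"az":0,"grip":-1},{"dx":-0.02,"dy":-0.3,"dz":0,"ax":0,"ay":0,"az":0.006,"grip":-1},{"dx":-0.02,"dy":-0.45,"dz":0,"ax":0,"ay":0,"az":0.006,"grip":-1},{"dx":-0.02,"dy":-0.6,"dz":0,"ax":0,"ay":0,"az":0.006,"grip":-1},{"dx":-0.02,"dy":-0.6,"dz":0,"ax":0,"ay":0,"az":0.006,"grip":-1}]';python3 -m jog '[{"dx":0,"dy":0,"dz":0,"ax":0,"ay":0,"az":0,"grip":-1},{"dx":0,"dy":0,"dz":0,"ax":0,"ay":0,"az":0,"grip":-1},{"dx":0,"dy":0,"dz":0,"ax":0,"ay":0,"az":0,"grip":-1}]'; python3 - <<'E'
from h import *
s=manip.get_state();d=manip.get_image("wrist")
print(s["position"],s["ee_rot"]);np.savez("w4.npz",p=s["position"],q=s["ee_rot"],mtx=d["mtx"],T_tool_cam=d["T_tool_cam"])
cv2.imwrite("pics/w4.png",cv2.resize(d["img"][:,:,::-1],(800,600)))
E
```

```text
clock: 9.95
position: [0.3958, 0.2205, 0.2548]
ee_rot: [-0.003, 0.999, 0.051, -0.0]
contact_force: [0.4, -0.6, -0.9]
width: 0.0213
gripper_force: 28.8
clock: 10.2
position: [0.3971, 0.2131, 0.2548]
ee_rot: [0.0, 0.999, 0.047, -0.0]
contact_force: [-0.1, -0.3, -1.7]
width: 0.0214
gripper_force: 28.8
[0.39713549 0.21312273 0.25475163] [ 4.16047692e-04  9.98902891e-01  4.68270734e-02 -2.59653680e-04]
```

View pics/w4.png

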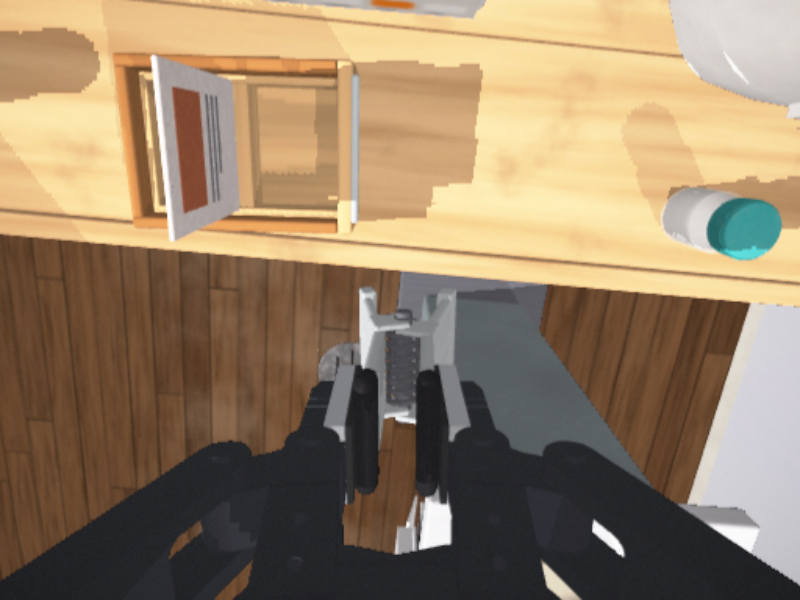

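The card's top edge runs from (154,56) to (172,241), the drawer is home (lip at x≈355), and the jaw tips are at (368,291) and (447,291).

```bash
python3 - <<'E'
from h import *
d=dict(np.load("w4.npz"));f=.64
L=lambda u,v,z:wz(d,d["p"],d["q"],(u*f,v*f),z)
a,b=L(155.5,56,.15),L(173.5,241,.15);n=b-a
print(a,b,(a+b)/2,np.linalg.norm(n),np.degrees(np.arctan2(n[1],n[0])))
l1,l2=L(355,75,.05),L(352,222,.05);m=l2-l1;print("lip",(l1+l2)/2,np.degrees(np.arctan2(m[1],m[0])))
t=d["p"][2]-.053
A,B=L(368.5,292,t),L(446.5,292,t)
R=Ro.from_quat(np.r_[d["q"][1:],d["q"][0]])
print("tips tool",R.inv().apply(A-d["p"]),R.inv().apply(B-d["p"]))
E
```

```text
[0.49411924 0.329206   0.15      ] [0.41131427 0.32425472 0.15      ] [0.45271676 0.32673036 0.15      ] 0.08295286528214106 -176.57810153903625
lip [0.45786133 0.2470834  0.05      ] -177.27259946660598
tips tool [ 0.01433621 -0.01134181  0.05298288] [0.01433175 0.01981191 0.05300802]
```

```bash
python3 -c "
from h import *
go(.454,.332,.255,-86)"
```

```text
d [ 0.27  -0.453 -0.001] a [0.    0.    0.015] rows 3.2 0.2 t 10.25
```

```bash
python3 -m jog '[{"dx":0.06,"dy":-0.1,"dz":0,"ax":0,"ay":0,"az":0.015,"grip":-1},{"dx":0.14,"dy":-0.24,"dz":0,"ax":0,"ay":0,"az":0.015,"grip":-1},{"dx":0.22,"dy":-0.37,"dz":0,"ax":0,"ay":0,"az":0.015,"grip":-1},{"dx":0.27,"dy":-0.453,"dz":0,"ax":0,"ay":0,"az":0.015,"grip":-1},{"dx":0.27,"dy":-0.453,"dz":0,"ax":0,"ay":0,"az":0.015,"grip":-1}]';python3 -m jog '[{"dx":0,"dy":0,"dz":0,"ax":0,"ay":0,"az":0,"grip":-1},{"dx":0,"dy":0,"dz":0,"ax":0,"ay":0,"az":0,"grip":-1},{"dx":0,"dy":0,"dz":0,"ax":0,"ay":0,"az":0,"grip":-1},{"dx":0,"dy":0,"dz":0,"ax":0,"ay":0,"az":0,"grip":-1},{"dx":0,"dy":0,"dz":0,"ax":0,"ay":0,"az":0,"grip":-1}]'; python3 - <<'E'
from h import *
go(.454,.332,.184,-86)
d=manip.get_image("wrist")
cv2.imwrite("pics/w5.png",cv2.resize(d["img"][96:,130:382,::-1],(700,800))[:600])
E
```

```text
clock: 10.67
position: [0.4568, 0.3362, 0.2543]
ee_rot: [-0.001, 0.999, 0.036, 0.001]
contact_force: [-0.2, 0.7, -1.3]
width: 0.0215
gripper_force: 28.8
clock: 11.08
position: [0.4534, 0.3324, 0.2554]
ee_rot: [-0.0, 0.999, 0.035, 0.0]
contact_force: [-0.1, 0.3, -0.4]
width: 0.0213
gripper_force: 28.8
d [0.002 0.002 0.286] a [-0. -0.  0.] rows 1.7 0.0 t 11.08
```

View pics/w5.png

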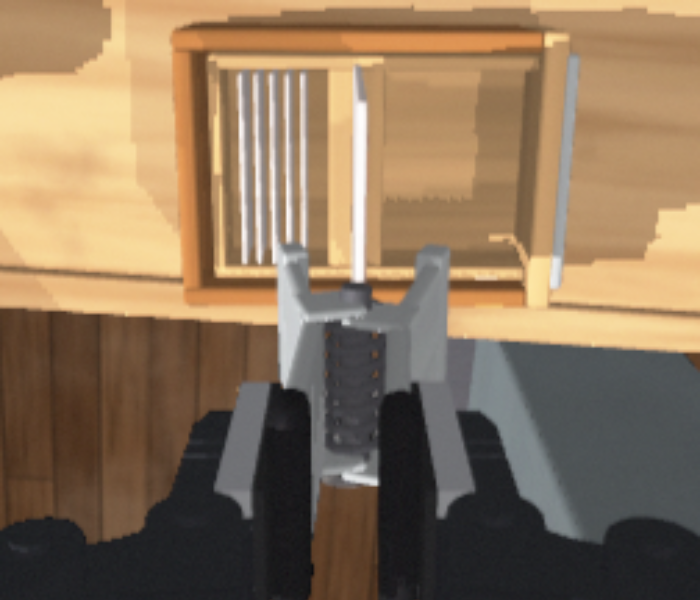

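Card edge (x≈360) is midway between the jaw tips (291 and 432) and parallel to them. Descending.

```bash
python3 -m jog '[{"dx":0,"dy":0,"dz":0.05,"ax":0,"ay":0,"az":0,"grip":-1},{"dx":0,"dy":0,"dz":0.1,"ax":0,"ay":0,"az":0,"grip":-1},{"dx":0,"dy":0,"dz":0.15,"ax":0,"ay":0,"az":0,"grip":-1},{"dx":0,"dy":0,"dz":0.19,"ax":0,"ay":0,"az":0,"grip":-1},{"dx":0,"dy":0,"dz":0.22,"ax":0,"ay":0,"az":0,"grip":-1}]';python3 -m jog '[{"dx":0,"dy":0,"dz":0.02,"ax":0,"ay":0,"az":0,"grip":-1},{"dx":0,"dy":0,"dz":0.04,"ax":0,"ay":0,"az":0,"grip":-1},{"dx":0,"dy":0,"dz":0.065,"ax":0,"ay":0,"az":0,"grip":-1},{"dx":0,"dy":0,"dz":0.065,"ax":0,"ay":0,"az":0,"grip":-1},{"dx":0,"dy":0,"dz":0.065,"ax":0,"ay":0,"az":0,"grip":-1}]'; python3 - <<'E'
from h import *
go(.454,.332,.184,-86)
c=cams();w=manip.get_image("wrist")["img"][110:350,150:350]
A=cv2.resize(c["side"]["img"][235:295,130:210],(400,300),interpolation=cv2.INTER_CUBIC)
B=cv2.resize(c["scene"]["img"][90:150,260:340],(400,300),interpolation=cv2.INTER_CUBIC)
cv2.imwrite("pics/w6.png",np.hstack([np.vstack([A,B]),cv2.resize(w,(400,480))[:,:].copy() if 0 else cv2.resize(w,(400,600))])[:,:,::-1])
E
```

```text
clock: 11.55
position: [0.4531, 0.333, 0.1991]
ee_rot: [0.0, 0.999, 0.036, -0.0]
contact_force: [1.1, -0.7, -1.6]
width: 0.0215
gripper_force: 28.8
clock: 11.97
position: [0.4536, 0.3334, 0.1836]
ee_rot: [0.0, 0.999, 0.036, -0.0]
contact_force: [0.3, 0.5, -0.2]
width: 0.0214
gripper_force: 28.8
d [ 0.001  0.006 -0.002] a [0.    0.    0.001] rows 0.0 0.0 t 11.97
```

View pics/w6.png

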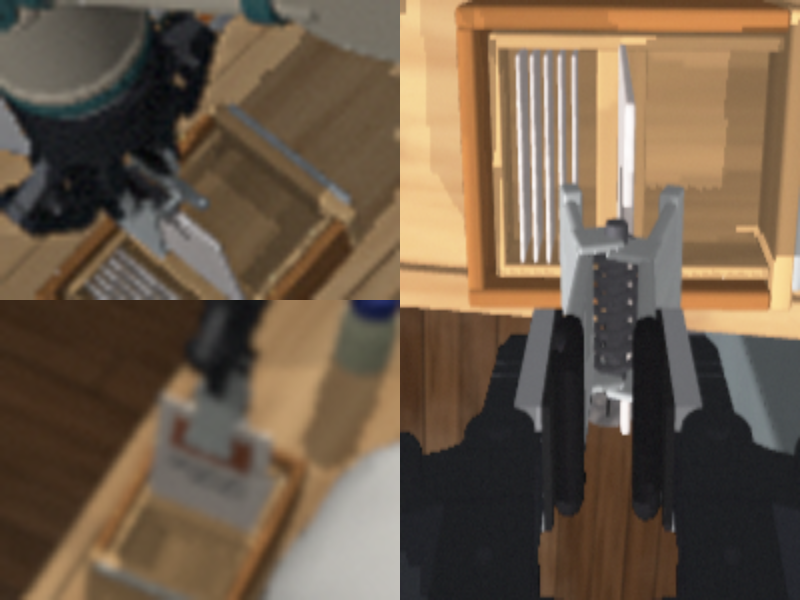

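The card stands midway between the jaws: wrist view shows tips at x≈570 and 675, card at 625. The tips are about 20 mm below its edge and no contact force shows. Handing in.

```bash
python3 -c "
from rig import manip
print(manip.get_state()['contact_force']);print(manip.sign_off())"
```

```text
[ 0.13702371 -0.12142515 -0.34171589]
the job is handed in; nothing more can be done
None
```

The job is handed in (no verdict came back): the drawer is seated home, and the gripper holds the clip open round the middle of the card's top edge, with its jaw tips about 20 mm below the edge and no contact force showing.

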